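# Nest the inspected mouldings

## Task

The four blue mouldings on the inspection bench have passed: put each one, upright, into the white nest whose outline matches its shape and size, so that it lies flat on the nest's floor inside the rim. Leave the two glue bottles standing where they are.

Things in the scene. Friction and masses are not known exactly. Their poses are not given: they have to be found in the camera images.
- long_cover: Long rectangular cover, 90 mm along its x by 34 mm along its y, with a narrower raised top (74 by 20 mm, from 28 mm up) bearing five dark slots. Blue plastic moulding, 32 mm tall, loose, standing upright on the bench at the start; origin at the centre of its underside, z up. Goes in long_nest, either way round.
- square_housing: Square housing, 46 by 46 mm (sides along its x and y), square body 30 mm tall with a low round boss and four steel screw heads on top. Blue plastic moulding, 32 mm tall, loose, standing upright on the bench at the start; origin at the centre of its underside, z up. Goes in square_nest, any quarter turn.
- large_cap: Large round cap, 58 mm diameter, with a dark disc on top; upper edge bevelled from 28 mm up. Blue plastic moulding, 32 mm tall, loose, standing upright on the bench at the start; origin at the centre of its underside, z up. Goes in large_round_nest.
- small_cap: Small round cap, 36 mm diameter, with a dark disc on top; upper edge bevelled from 28 mm up. Blue plastic moulding, 32 mm tall, loose, standing upright on the bench at the start; origin at the centre of its underside, z up. Goes in small_round_nest.
- long_nest: Long rectangular nest, outside 114 mm along its x by 58 mm along its y, pocket 106 by 50 mm. White plastic nest, fixed to the bench, floor 3 mm thick, rim 4 mm thick and 12 mm high over the bench; about 8 mm of play round its moulding. Origin at the centre of its underside (on the bench), z up.
- square_nest: Square nest, outside 66 by 66 mm, pocket 58 by 58 mm (sides along its x and y). White plastic nest, fixed to the bench, floor 3 mm thick, rim 4 mm thick and 12 mm high over the bench; about 6 mm of play round its moulding. Origin at the centre of its underside (on the bench), z up.
- large_round_nest: Large round nest, outside diameter 82 mm, pocket diameter 74 mm. White plastic nest, fixed to the bench, floor 3 mm thick, rim 4 mm thick and 12 mm high over the bench; about 8 mm of play round its moulding. Origin at the centre of its underside (on the bench), z up.
- small_round_nest: Small round nest, outside diameter 60 mm, pocket diameter 52 mm. White plastic nest, fixed to the bench, floor 3 mm thick, rim 4 mm thick and 12 mm high over the bench; about 8 mm of play round its moulding. Origin at the centre of its underside (on the bench), z up.
- green_bottle: Glue bottle with a green cap. 42 mm across, 108 mm tall, 0.12 kg, white body with a pointed green cap, loose and standing; a bystander. Origin at the centre of its underside.
- blue_bottle: Glue bottle with a blue cap. 42 mm across, 108 mm tall, 0.12 kg, white body with a pointed blue cap, loose and standing; a bystander. Origin at the centre of its underside.
There are look-alikes about, which are no part of the job. Leave any brown or orange look-alike of the long_cover alone.

How it is judged:
At the end, for the whole second after the job is handed in: Each blue moulding stands upright (within 0.12 rad) on the floor of its matching nest: centres within 13 mm horizontally, its underside less than 6 mm above the nest's underside (the floor is at 3 mm), released and at rest (below 0.02 m/s) (horizontal distance between long_cover and long_nest below 0.013 m and z of long_cover in the frame of long_nest between 0 and 0.006 m and angle between each of long_cover, square_housing, large_cap, small_cap's own z axis and vertical below 0.12 rad and linear speed of each of long_cover, square_housing, large_cap, small_cap below 0.02 m/s and contact force between the fingers and long_cover below 0.05 N and horizontal distance between square_housing and square_nest below 0.013 m and z of square_housing in the frame of square_nest between 0 and 0.006 m and contact force between the fingers and square_housing below 0.05 N and horizontal distance between large_cap and large_round_nest below 0.013 m and z of large_cap in the frame of large_round_nest between 0 and 0.006 m and contact force between the fingers and large_cap below 0.05 N and horizontal distance between small_cap and small_round_nest below 0.013 m and z of small_cap in the frame of small_round_nest between 0 and 0.006 m and contact force between the fingers and small_cap below 0.05 N); the robot touches nothing.
It fails at once if the green bottle was knocked over or pushed more than 30 mm (angle between green_bottle's own z axis and vertical above 0.5 rad or distance of green_bottle from where it was at the start of the episode above 0.03 m).
It fails at once if the blue bottle was knocked over or pushed more than 30 mm (angle between blue_bottle's own z axis and vertical above 0.5 rad or distance of blue_bottle from where it was at the start of the episode above 0.03 m).
It also fails if it takes over 104 s, if anything falls off the work surface, if the arm or the gripper's body presses on something with over 40 N, if the wrist force passes 120 N, or if a joint passes its speed limit or range.

## Robot

A 6-joint arm with a two-finger parallel gripper is mounted at the origin on the work surface. World frame = base frame: x ahead of the robot, y to its left, z up, the work surface at z = 0. Lengths are in m, angles in rad, forces in N, time in s.
With the tool pointing down it reaches from about 0.425 to 0.95 m from the base axis. Payload 3.5 kg.
Tool frame: the origin (TCP) lies at the very end of the fingers, on their centre line; the grasp point (between the pads) lies ctrl.grip_point_offset behind it (ctrl.grip_point_offset is the distance from the TCP to the grasp point, in m); z points along the fingers, y is the direction in which the jaws open and shut (so a half turn about z gives the same grasp; the last joint's range is limited). The gripper opens to 85 mm and grips with 20 to 120 N. Pads are 22 mm wide; open, the fingers measure 114 mm over their backs; the gripper's body (76 mm by 85 mm) begins 54 mm behind the grasp point. The pads swing forward as they close: fully open they stand 13 mm farther back than shut.
Start: joints at [-1.318, 0.286, 1.577, -0, 1.279, -0.15], TCP at [0.265, -0.621, 0.231] pointing down, gripper open.
Joint ranges: [-2.77, 2.77], [-0.9, 2.22], [0.21, 2.48], [-1.53, 4.67], [0.24, 2.81], [-2.84, 2.84]. Speed limits (rad/s): [2.79, 2.79, 3.14, 3.14, 3.14, 3.14].

## Interface

Orientations are given as a unit quaternion [x, y, z, w].
In Python, from plant import ctrl gives the robot as it stands.
- The arm moves only by the tool servo_tool, never from a script. Its argument "increments" is a list of rows, each a list of 5 numbers: the opening, from 0 (shut) to 1 (fully open), then the shift along the world's x, y, z in units of 40 mm (1.0 is 40 mm), then the turn about the world's z in units of 5 degrees (1.0 is 5 degrees). A call has exactly 10 rows; each row is the pose to reach, as a shift and turn from the pose measured when the call began; what a row does not reach only later rows make up. A row lasts 1/12 s, in which the tool goes at most 41.7 mm and 7.16 degrees, less where a joint would pass 70% of its speed; a pose out of reach is approached as far as the arm can. A call with a gripper value outside its range is refused whole. The fingers move at their own pace and stop on an object; "grip_force" is the grip in N (left out, the last holds). Time passes only in rows, so rows that repeat a pose let the fingers close, or fill a call up. It gives the time, the measured TCP pose, the force and the opening at its end, in the units of the state.
- ctrl.get_state(): the state, without advancing time (a new reading comes with each control period).
- ctrl.read_camera(name): name is "scene" or "top"; returns a dict with "frame" (400x640x3 uint8, red, green, blue), "K" (3x3 intrinsics, pixels), "extrinsics" (4x4, takes a point from camera to world coordinates). Camera axes: x right, y down, z forward; pixel columns grow to the right and rows downward; lengths in m; the calibration is good to about 2 mm. A picture is of the moment at which its call begins. There is no depth.
- ctrl.sign_off(): hands the job in, once; it reports no verdict.
Trained networks look in a picture, given as the dict that the camera call returned (one of the last four; its "shot" number tells which), for a name from the list of things; names that differ only in an ending like _2 or _b are one class to them, and where a whole thing is asked for, a point or a joint stands for the part that bears it (a point fixed in the world has none). Each returns a list of dicts, best first, with "conf" (0 to 1); they miss things now and then, are a little off and sometimes report something else, mostly with a low value. They report only what shows in the picture. A call takes as long as a camera call. They do not tell look-alikes from the thing itself.
- ctrl.masks_of(picture, query): "region" (400x640 bool, what is visible of it) and "extent" ([left, top, right, bottom] in pixels, round what is visible of it).
- ctrl.landmark_of(picture, query): "centre" ([row, column] in pixels: a listed point, or the origin of a listed thing).
The state is a dict: "time": time; "qpos": joint angles; "dq": joint speeds; "joint_efforts": joint torques, N m; "eef_pos": TCP position; "tcp_rot": TCP orientation; "contact_force": force on the tool from outside, world axes, zero at the start; "wrist_torque": the same for the moment, N m; "opening": opening from 0.0 (shut) to 1.0 (fully open).
Only numpy, scipy, OpenCV 4.12 (cv2) and the standard library are available. Lean on these libraries where they do the work, as an engineer would, in place of code of your own. Each camera call takes 0.05 s, during which the arm holds its last target. There are 200 camera calls.

## Working session

There is one attempt and no reset: what is moved stays moved. The work goes in short steps, Python scripts to look and compute and a tool call to move; the robot and the scene stay as the last step left them, time stands still between calls to the robot, and variables do not carry over. Pictures are saved under pics/ and viewed, about 12 in all and at most 16, crops included, and the job is handed in when it is done.

Besides the shell and the picture viewer there is one more tool, called after "Emit:" by a JSON object that holds its "name" and its "arguments". servo_tool: Moves the arm, as the interface text tells. Its arguments: {"type":"object","properties":{"increments":{"type":"array"},"grip_force":{"type":"number"}},"required":["increments"]}

```bash
mkdir -p pics; cat > h.py <<'E'
import numpy as np, cv2
from plant import ctrl
def ray(p,uv,z):
    K=p["K"];E=np.array(p["extrinsics"])
    d=E[:3,:3]@np.linalg.inv(K)@np.array([uv[0],uv[1],1.]);o=E[:3,3]
    return o+d*(z-o[2])/d[2]
def save(p,name,box=None,s=1):
    f=p["frame"][...,::-1]
    if box: f=f[box[1]:box[3],box[0]:box[2]]
    cv2.imwrite("pics/"+name,cv2.resize(f,None,fx=s,fy=s,interpolation=cv2.INTER_CUBIC))
THINGS=["long_cover","square_housing","large_cap","small_cap","long_nest","square_nest","large_round_nest","small_round_nest","green_bottle","blue_bottle"]
E
python3 - <<'E'
from h import *
s=ctrl.get_state();print({k:np.round(s[k],3) for k in s}, ctrl.grip_point_offset)
for c in ["scene","top"]:
    p=ctrl.read_camera(c);save(p,c+"0.png");print(c,np.round(p["extrinsics"],3).tolist(),p["K"][0,0])
    for t in THINGS:
        for m in ctrl.landmark_of(p,t):
            r,cc=m["centre"];print(t,round(m["conf"],2),"px",round(cc),round(r),np.round(ray(p,(cc,r),0)[:2],3))
E
```

```text
{'time': np.float64(0.0), 'qpos': array([-1.318,  0.287,  1.578, -0.   ,  1.279, -0.15 ]), 'dq': array([-0.001,  0.001,  0.001, -0.   ,  0.   , -0.   ]), 'joint_efforts': array([-1.0000e-03, -4.0598e+01, -2.9263e+01, -0.0000e+00,  6.0000e-03,
        0.0000e+00]), 'eef_pos': array([ 0.264, -0.62 ,  0.23 ]), 'tcp_rot': array([ 0.98 ,  0.2  , -0.   , -0.001]), 'contact_force': array([ 0.085, -0.726, -0.013]), 'wrist_torque': array([ 0.058, -0.021,  0.003]), 'opening': np.float64(0.998)} 0.0187
scene [[-0.772, 0.502, -0.39, 0.973], [0.636, 0.597, -0.489, 0.488], [-0.013, -0.626, -0.78, 0.871], [0.0, 0.0, 0.0, 1.0]] 398.1798562250667
long_cover 0.94 px 280 273 [0.768 0.08 ]
long_cover 0.86 px 322 217 [0.588 0.02 ]
long_cover 0.85 px 348 258 [0.618 0.156]
square_housing 0.89 px 275 188 [ 0.623 -0.143]
large_cap 0.63 px 445 302 [0.524 0.379]
small_cap 0.54 px 454 236 [0.367 0.282]
small_cap 0.37 px 347 260 [0.621 0.157]
long_nest 0.68 px 388 215 [0.447 0.127]
square_nest 0.62 px 311 118 [ 0.362 -0.307]
small_round_nest 0.45 px 260 123 [ 0.501 -0.396]
green_bottle 0.88 px 385 301 [0.626 0.292]
blue_bottle 0.83 px 280 233 [ 0.702 -0.012]
blue_bottle 0.3 px 259 121 [ 0.5   -0.403]
top [[0.015, -0.989, 0.147, 0.382], [-1.0, -0.014, 0.008, -0.023], [-0.006, -0.148, -0.989, 1.351], [0.0, 0.0, 0.0, 1.0]] 428.54961021518153
long_cover 0.74 px 271 188 [0.621 0.158]
long_cover 0.71 px 317 198 [0.588 0.01 ]
long_cover 0.6 px 252 149 [0.748 0.224]
long_cover 0.6 px 295 142 [0.772 0.084]
square_housing 0.56 px 364 186 [ 0.63  -0.141]
large_cap 0.57 px 200 215 [0.531 0.38 ]
small_cap 0.6 px 229 269 [0.363 0.28 ]
long_nest 0.58 px 278 244 [0.442 0.128]
square_nest 0.86 px 419 271 [ 0.366 -0.313]
large_round_nest 0.59 px 350 231 [ 0.485 -0.097]
green_bottle 0.61 px 230 185 [0.628 0.289]
green_bottle 0.5 px 365 186 [ 0.63  -0.144]
blue_bottle 0.73 px 322 162 [ 0.709 -0.006]
```

View pics/scene0.png

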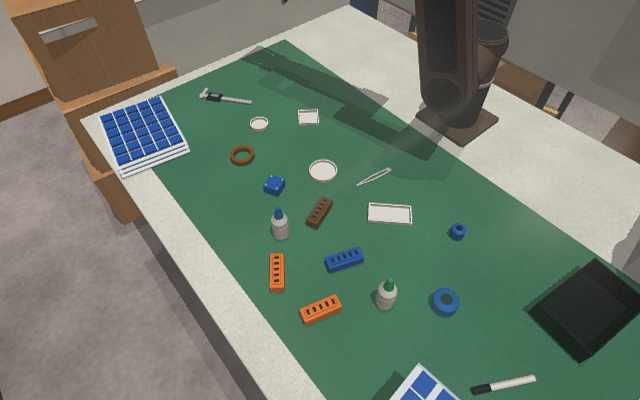

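View pics/top0.png

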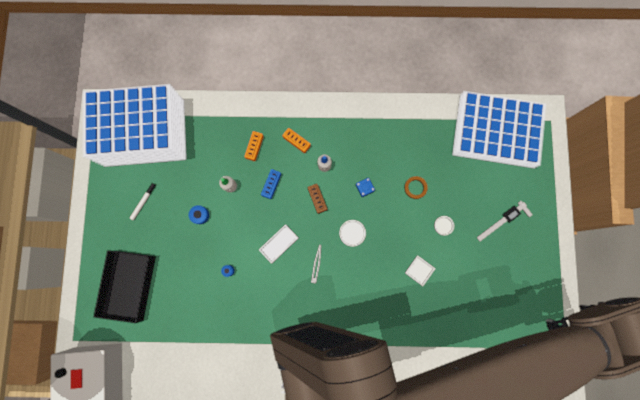

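The scene picture shows the blue long cover at (345,260). Its look-alikes are brown (320,212), orange (277,271) and orange (320,309). The square housing is at (275,186), the large cap at (445,302) and the small cap at (458,231). The nests are long (389,214), square (308,117), large round (323,170) and small round (259,124). The brown ring at (242,155) and the blue trays are not part of the job. Next I fit position and yaw in both cameras and check the fit in a crop.

```bash
cat > fit.py <<'E'
from h import *
from scipy.optimize import minimize
def rect(a,b,z): return [(sx*a/2,sy*b/2,z) for sx in(-1,1) for sy in(-1,1)]
def circ(d,z): return [(d/2*np.cos(t),d/2*np.sin(t),z) for t in np.linspace(0,2*np.pi,40,False)]
M={"long_cover":rect(.09,.034,0)+rect(.09,.034,.028)+rect(.074,.02,.032),"square_housing":rect(.046,.046,0)+rect(.046,.046,.03),
"large_cap":circ(.058,0)+circ(.058,.028)+circ(.050,.032),"small_cap":circ(.036,0)+circ(.036,.028)+circ(.028,.032),
"long_nest":rect(.114,.058,0)+rect(.114,.058,.012),"square_nest":rect(.066,.066,0)+rect(.066,.066,.012),
"large_round_nest":circ(.082,0)+circ(.082,.012),"small_round_nest":circ(.06,0)+circ(.06,.012),
"bottle":circ(.042,0)+circ(.042,.07)+[(0,0,.108)]}
G={"long_cover":(.618,.156),"square_housing":(.628,-.142),"large_cap":(.528,.38),"small_cap":(.363,.28),"long_nest":(.445,.127),
"square_nest":(.364,-.31),"large_round_nest":(.485,-.097),"small_round_nest":(.505,-.39)}
def proj(p,P):
    E=np.linalg.inv(p["extrinsics"]);c=(E[:3,:3]@P.T).T+E[:3,3];q=(p["K"]@c.T).T
    return q[:,:2]/q[:,2:]
def seg(p,n,xy,S=4,R=45):
    u,v=proj(p,np.array([[xy[0],xy[1],.015]]))[0]
    x0,y0=max(int(u)-R,0),max(int(v)-R,0)
    c=cv2.resize(p["frame"][y0:y0+2*R,x0:x0+2*R],None,fx=S,fy=S,interpolation=cv2.INTER_LINEAR)
    h=cv2.cvtColor(c,cv2.COLOR_RGB2HSV).astype(int)
    m=((h[...,1]<70)&(h[...,2]>115)) if "nest" in n else ((h[...,0]>100)&(h[...,0]<130)&(h[...,1]>110))
    k,l,st,_=cv2.connectedComponentsWithStats(m.astype(np.uint8))
    yy,xx=np.mgrid[:m.shape[0],:m.shape[1]];d=np.hypot(xx/S-(u-x0),yy/S-(v-y0))
    best=max(range(1,k),key=lambda i:st[i,4]*np.exp(-d[l==i].min()/5))
    pts=np.argwhere(l==best)[:,::-1].astype(np.float32)
    return cv2.convexHull(((pts+.5)/S-.5+[x0,y0]).astype(np.float32))
def model(p,n,q,z=0):
    P=np.array(M[n]);c,s=np.cos(q[2]),np.sin(q[2])
    W=np.c_[q[0]+c*P[:,0]-s*P[:,1],q[1]+s*P[:,0]+c*P[:,1],P[:,2]+z]
    return cv2.convexHull(proj(p,W).astype(np.float32))
def iou(a,b):
    i=cv2.intersectConvexConvex(a,b)[0];return i/(cv2.contourArea(a)+cv2.contourArea(b)-i)
def fit(n,pics,xy,z=0):
    hs=[seg(p,n,xy) for p in pics];best=None
    for y0 in ([0] if "cap" in n or "round" in n else np.arange(0,np.pi if "long" in n else np.pi/2,np.pi/8)):
        f=lambda v:-sum(iou(h,model(p,n,(v[0]/100,v[1]/100,v[2]),z)) for h,p in zip(hs,pics))
        r=minimize(f,[xy[0]*100,xy[1]*100,y0],method="Nelder-Mead",options=dict(initial_simplex=np.array([[xy[0]*100,xy[1]*100,y0]]*4)+np.vstack([[0,0,0],np.diag([1,1,.3])])))
        if best is None or r.fun<best.fun:best=r
    return np.array([best.x[0]/100,best.x[1]/100,best.x[2]]),-best.fun/len(pics)
E
python3 - <<'E'
from fit import *
a,b=ctrl.read_camera("scene"),ctrl.read_camera("top")
vis={}
for n in G:
    for nm,ps in(("both",[a,b]),("sc",[a]),("top",[b])):
        try:
            q,s=fit(n,ps,G[n]);print(n,nm,np.round(q[:2],4),"yaw",round(np.degrees(q[2]),1),"iou",round(s,2))
            if nm=="both":vis[n]=q
        except Exception as e:print(n,nm,e)
for n,q in vis.items():
    a["frame"]=a["frame"].copy();cv2.polylines(a["frame"],[np.int32(np.round(model(a,n,q)))],True,(255,0,0))
save(a,"fit0.png",(220,90,480,330),2.4)
E
```

```text
long_cover both [0.6317 0.1565] yaw 161.0 iou 0.92
long_cover sc [0.6317 0.1561] yaw 160.4 iou 0.91
long_cover top [0.6322 0.156 ] yaw 161.7 iou 0.92
square_housing both [ 0.625 -0.142] yaw 118.9 iou 0.88
square_housing sc [ 0.6269 -0.1419] yaw 34.1 iou 0.88
square_housing top [ 0.6245 -0.1411] yaw 118.9 iou 0.89
large_cap both [0.53   0.3801] yaw 5.5 iou 0.88
large_cap sc [0.5295 0.3803] yaw 12.7 iou 0.84
large_cap top [0.5298 0.3792] yaw 6.2 iou 0.92
small_cap both [0.3583 0.2805] yaw 30.5 iou 0.89
small_cap sc [0.3581 0.2805] yaw 21.5 iou 0.91
small_cap top [0.3587 0.28  ] yaw 23.6 iou 0.87
long_nest both [0.444  0.1286] yaw 134.1 iou 0.91
long_nest sc [0.4441 0.1286] yaw 134.1 iou 0.94
long_nest top [0.4415 0.1279] yaw 133.5 iou 0.88
square_nest both [ 0.3687 -0.3125] yaw 53.2 iou 0.89
square_nest sc [ 0.3695 -0.3123] yaw 54.0 iou 0.9
square_nest top [ 0.3651 -0.313 ] yaw 52.1 iou 0.88
large_round_nest both [ 0.4804 -0.1036] yaw 27.7 iou 0.92
large_round_nest sc [ 0.4804 -0.1036] yaw 27.5 iou 0.95
large_round_nest top [ 0.4782 -0.1041] yaw 23.1 iou 0.9
small_round_nest both [ 0.5088 -0.3919] yaw 7.5 iou 0.91
small_round_nest sc [ 0.5089 -0.3922] yaw 7.9 iou 0.94
small_round_nest top [ 0.5059 -0.3913] yaw 13.6 iou 0.89
```

View pics/fit0.png

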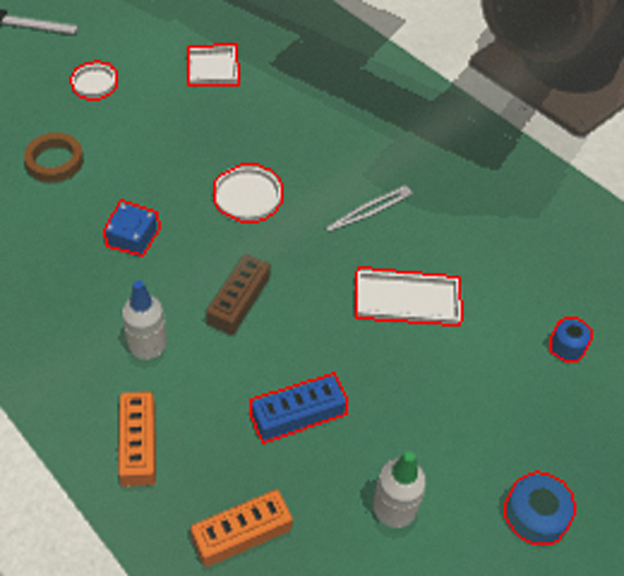

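The overlay outlines sit well on all eight things. The long cover I chose is the blue one; the brown and both orange ones stay where they are. I start with the square housing.

Emit:
{"name": "servo_tool", "arguments": {"increments": [[1, 0.6, 0.8, -0.2, 0.2], [1, 1.4, 1.8, -0.5, 0.4], [1, 2.2, 2.8, -0.8, 0.6], [1, 3, 4, -1.2, 0.8], [1, 3.7, 4.9, -1.6, 1], [1, 4.4, 5.8, -2, 1.2], [1, 5, 6.7, -2.3, 1.4], [1, 5.7, 7.6, -2.5, 1.4], [1, 6.4, 8.5, -2.5, 1.4], [1, 7, 9.3, -2.5, 1.4]]}}

```text
time: 2.03
eef_pos: [0.5078, -0.2963, 0.1357]
tcp_rot: [0.966, 0.259, -0.0, -0.0]
contact_force: [0.8, -0.6, 0.1]
opening: 0.999
```

```bash
cat > w.py <<'E'
# remaining shift to x,y,z,jaw(deg): units
import sys
from h import *
from scipy.spatial.transform import Rotation as R
s=ctrl.get_state();t=list(map(float,sys.argv[1:5]));y=R.from_quat(s["tcp_rot"]).as_matrix()[:,1]
j=np.degrees(np.arctan2(y[1],y[0]));d=(t[3]-j+90)%180-90
print("t",round(float(s["time"]),2),"pos",np.round(s["eef_pos"],4),"jaw",round(j,1),"open",round(float(s["opening"]),3),"F",np.round(s["contact_force"],1),"q6",round(float(s["qpos"][5]),2))
print("shift",np.round((np.array(t[:3])-s["eef_pos"])/.04,2),"turn",round(d/5,2))
E
python3 w.py .625 -.142 .008 120
```

```text
t 2.03 pos [ 0.5078 -0.2963  0.1357] jaw -59.9 open 0.999 F [ 0.8 -0.6  0.1] q6 0.35
shift [ 2.93  3.86 -3.19] turn -0.01
```

Emit:
{"name": "servo_tool", "arguments": {"increments": [[1, 0.8, 1.0, -0.3, 0], [1, 1.5, 2.0, -0.6, 0], [1, 2.2, 2.9, -1, 0], [1, 2.7, 3.6, -1.2, 0], [1, 2.93, 3.86, -1.6, 0], [1, 2.93, 3.86, -2.2, 0], [1, 2.93, 3.86, -2.8, 0], [1, 2.93, 3.86, -3.1, 0], [1, 2.93, 3.86, -3.24, 0], [1, 2.93, 3.86, -3.24, 0]]}}

```text
time: 2.87
eef_pos: [0.624, -0.1419, 0.0047]
tcp_rot: [0.966, 0.259, -0.001, -0.001]
contact_force: [0.3, 0.1, 0.6]
opening: 0.999
```

```bash
python3 w.py .625 -.142 .006 120; python3 - <<'E'
from h import *
p=ctrl.read_camera("scene");save(p,"g1.png",(180,90,380,240),4)
E
```

```text
t 2.87 pos [ 0.624  -0.1419  0.0047] jaw -60.0 open 0.999 F [0.3 0.1 0.6] q6 0.66
shift [ 0.03 -0.    0.03] turn -0.01
```

View pics/g1.png

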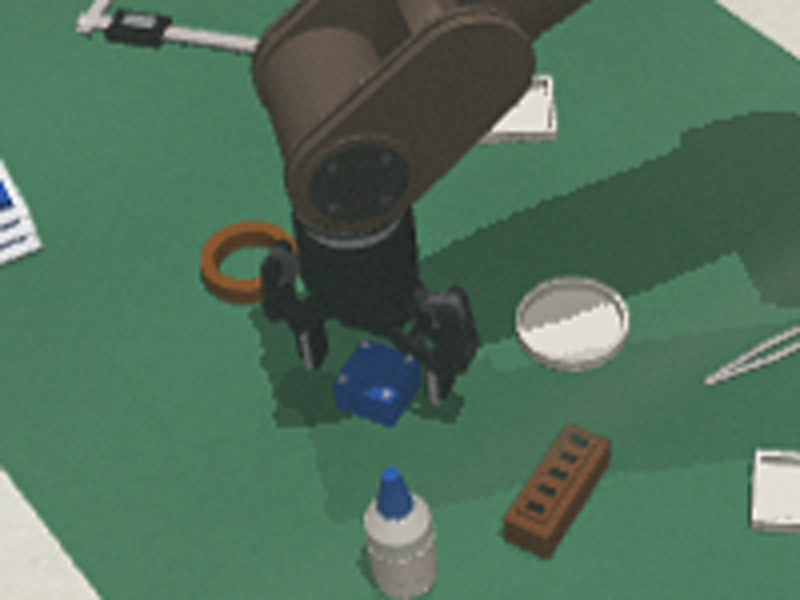

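The jaws are on either side of the housing at about (380,385) in the crop. Closing now.

Emit:
{"name": "servo_tool", "arguments": {"increments": [[0.3, 0, 0, 0, 0], [0.3, 0, 0, 0, 0], [0.3, 0, 0, 0, 0], [0.3, 0, 0, 0, 0], [0.3, 0, 0, 0, 0], [0.3, 0, 0, 0, 0], [0.3, 0, 0, 0.2, 0], [0.3, 0, 0, 0.6, 0], [0.3, 0, 0, 1.2, 0], [0.3, 0, 0, 1.5, 0]], "grip_force": 50}}

```text
time: 3.75
eef_pos: [0.6255, -0.1425, 0.0682]
tcp_rot: [0.966, 0.259, 0.0, -0.0]
contact_force: [0.8, -0.7, 0.1]
opening: 0.525
```

```bash
python3 w.py .3687 -.3125 .009 143;python3 - <<'E'
from h import *
p=ctrl.read_camera("scene");save(p,"g2.png",(180,90,380,240),3)
E
```

```text
t 3.75 pos [ 0.6255 -0.1425  0.0682] jaw -60.0 open 0.525 F [ 0.8 -0.7  0.1] q6 0.66
shift [-6.42 -4.25 -1.48] turn 4.6
```

View pics/g2.png

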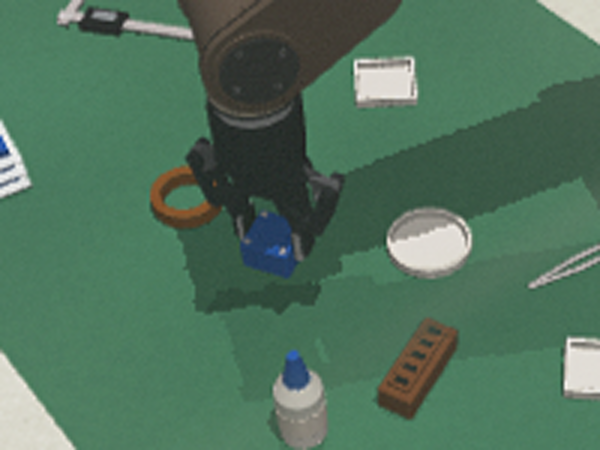

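Emit:
{"name": "servo_tool", "arguments": {"increments": [[0.3, -0.4, -0.25, 0.2, 0.3], [0.3, -1.1, -0.7, 0.2, 0.8], [0.3, -1.9, -1.25, 0.2, 1.4], [0.3, -2.7, -1.8, 0.2, 2], [0.3, -3.5, -2.3, 0.2, 2.6], [0.3, -4.3, -2.85, 0.2, 3.2], [0.3, -5.1, -3.4, 0.2, 3.8], [0.3, -5.8, -3.8, 0.2, 4.2], [0.3, -6.2, -4.1, 0, 4.6], [0.3, -6.42, -4.25, 0, 4.6]]}}

```text
time: 4.63
eef_pos: [0.3677, -0.3132, 0.0693]
tcp_rot: [0.895, 0.445, 0.002, -0.001]
contact_force: [-0.7, -0.2, -0.9]
opening: 0.527
```

```bash
python3 w.py .3687 -.3125 .009 143
```

```text
t 4.63 pos [ 0.3677 -0.3132  0.0693] jaw -37.1 open 0.527 F [-0.7 -0.2 -0.9] q6 -0.27
shift [ 0.03  0.02 -1.51] turn 0.02
```

Emit:
{"name": "servo_tool", "arguments": {"increments": [[0.3, 0.03, 0.02, -0.4, 0], [0.3, 0.03, 0.02, -0.9, 0], [0.3, 0.03, 0.02, -1.3, 0], [0.3, 0.03, 0.02, -1.45, 0], [0.3, 0.03, 0.02, -1.5, 0], [0.3, 0.03, 0.02, -1.5, 0], [0.75, 0.03, 0.02, -1.5, 0], [0.75, 0.03, 0.02, -1.5, 0], [0.75, 0.03, 0.02, -1.5, 0], [0.75, 0.03, 0.02, -1.5, 0]]}}

```text
time: 5.47
eef_pos: [0.3691, -0.3122, 0.0092]
tcp_rot: [0.895, 0.446, 0.002, -0.001]
contact_force: [0.7, 0.7, -0.3]
opening: 0.749
```

```bash
python3 w.py .358 .2805 .007 110
```

```text
t 5.47 pos [ 0.3691 -0.3122  0.0092] jaw -37.1 open 0.749 F [ 0.7  0.7 -0.3] q6 -0.27
shift [-0.28 14.82 -0.05] turn -6.58
```

Emit:
{"name": "servo_tool", "arguments": {"increments": [[0.8, 0, 0, 0.6, 0], [0.8, 0, 0, 1.5, 0], [0.9, 0.1, 0.2, 2.4, 0], [1, 0.5, 0.9, 3, 0], [1, 0.8, 1.8, 3.2, 0], [1, 1.1, 2.7, 3.2, 0], [1, 1.4, 3.6, 3.2, 0], [1, 1.7, 4.5, 3.2, 0], [1, 2, 5.4, 3.2, 0], [1, 2.3, 6.3, 3.2, 0]]}}

```text
time: 6.3
eef_pos: [0.4612, -0.0583, 0.1372]
tcp_rot: [0.895, 0.445, 0.002, -0.0]
contact_force: [-0.2, -0.2, 0.3]
opening: 1.0
```

```bash
python3 w.py .358 .2805 .007 143;python3 - <<'E'
from fit import *
a,b=ctrl.read_camera("scene"),ctrl.read_camera("top");save(a,"p1.png",(200,60,400,210),3)
for ps in ([a,b],[a],[b]):
    try:print(fit("square_housing",ps,(.3687,-.3125),.003))
    except Exception as e:print(e)
E
```

```text
t 6.3 pos [ 0.4612 -0.0583  0.1372] jaw -37.1 open 1.0 F [-0.2 -0.2  0.3] q6 0.3
shift [-2.58  8.47 -3.26] turn 0.02
(array([ 0.36868764, -0.3150946 ,  0.94806443]), np.float64(0.6797620101478594))
(array([ 0.3652482, -0.3185093,  0.947253 ]), np.float64(0.6296098973810078))
(array([ 0.36907864, -0.31066689,  1.18505383]), np.float64(0.7429442569809526))
```

View pics/p1.png

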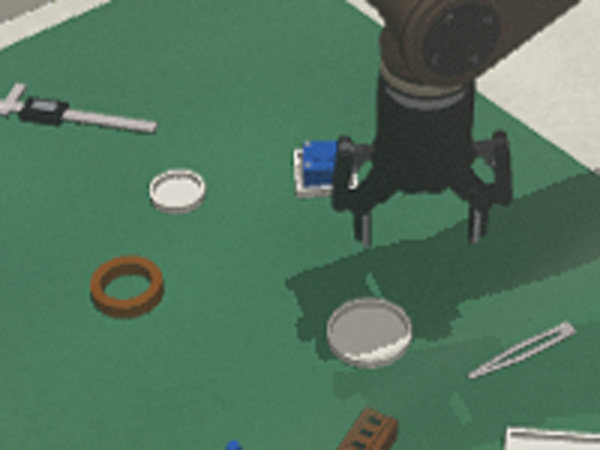

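The housing sits in the square nest at crop (322,165), partly hidden by a finger; I'll recheck it later. Next is the small cap.

Emit:
{"name": "servo_tool", "arguments": {"increments": [[1, -0.2, 0.8, 0, 0], [1, -0.4, 1.7, 0, 0], [1, -0.6, 2.6, 0, 0], [1, -0.8, 3.5, 0, 0], [1, -1.1, 4.4, 0, 0], [1, -1.4, 5.3, 0, 0], [1, -1.7, 6.2, -0.2, 0], [1, -2.1, 7.1, -0.5, 0], [1, -2.4, 7.9, -0.9, 0], [1, -2.58, 8.47, -1.4, 0]]}}

```text
time: 7.23
eef_pos: [0.3582, 0.2853, 0.0815]
tcp_rot: [0.894, 0.449, 0.004, -0.001]
contact_force: [0.4, 0.3, -0.3]
opening: 0.998
```

Emit:
{"name": "servo_tool", "arguments": {"increments": [[1, 0, 0, -0.5, 0], [1, 0, 0, -1.1, 0], [1, 0, 0, -1.6, 0], [1, 0, 0, -1.8, 0], [1, 0, 0, -1.84, 0], [1, 0, 0, -1.84, 0], [1, 0, 0, -1.84, 0], [1, 0, 0, -1.84, 0], [1, 0, 0, -1.84, 0], [1, 0, 0, -1.84, 0]]}}

```text
time: 8.07
eef_pos: [0.3589, 0.2855, 0.0088]
tcp_rot: [0.894, 0.449, 0.005, -0.001]
contact_force: [-0.3, 0.6, -1.0]
opening: 1.003
```

```bash
python3 w.py .358 .2805 .007 143
```

```text
t 8.07 pos [0.3589 0.2855 0.0088] jaw -36.7 open 1.003 F [-0.3  0.6 -1. ] q6 1.09
shift [-0.02 -0.13 -0.05] turn -0.07
```

Emit:
{"name": "servo_tool", "arguments": {"increments": [[1, -0.02, -0.13, -0.05, 0], [1, -0.02, -0.13, -0.05, 0], [0.2, -0.02, -0.13, -0.05, 0], [0.2, -0.02, -0.13, -0.05, 0], [0.2, -0.02, -0.13, -0.05, 0], [0.2, -0.02, -0.13, -0.05, 0], [0.2, -0.02, -0.13, -0.05, 0], [0.2, -0.02, -0.13, -0.05, 0], [0.2, -0.02, -0.13, -0.05, 0], [0.2, -0.02, -0.13, -0.05, 0]], "grip_force": 50}}

```text
time: 8.9
eef_pos: [0.3584, 0.2805, 0.0071]
tcp_rot: [0.894, 0.449, 0.005, -0.001]
contact_force: [-0.5, 0.3, 1.4]
opening: 0.395
```

Emit:
{"name": "servo_tool", "arguments": {"increments": [[0.2, 0, 0, 0.4, 0], [0.2, 0, 0, 1, 0], [0.2, 0.1, -0.2, 1.5, 0], [0.2, 0.4, -0.6, 1.8, 0], [0.2, 0.7, -1.2, 2, 0], [0.2, 1, -1.9, 2, 0], [0.2, 1.3, -2.6, 2, 0], [0.2, 1.6, -3.3, 2, 0], [0.2, 1.9, -4, 2, 0], [0.2, 2.2, -4.7, 2, 0]]}}

```text
time: 9.73
eef_pos: [0.4463, 0.0912, 0.0867]
tcp_rot: [0.894, 0.449, 0.005, -0.002]
contact_force: [0.0, 0.7, -0.4]
opening: 0.404
```

```bash
python3 w.py .5088 -.3919 .011 143;python3 - <<'E'
from fit import *
a=ctrl.read_camera("scene");save(a,"g3.png",(260,60,520,260),2.5)
E
```

```text
t 9.73 pos [0.4463 0.0912 0.0867] jaw -36.6 open 0.404 F [ 0.   0.7 -0.4] q6 0.61
shift [  1.56 -12.08  -1.89] turn -0.07
```

View pics/g3.png

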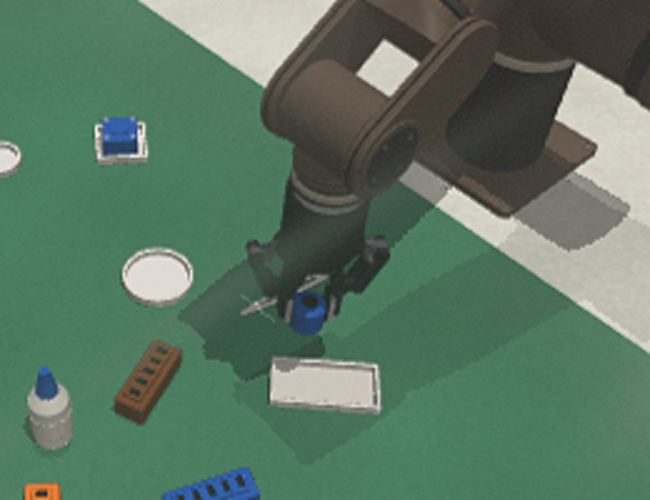

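The small cap is held (crop 308,312) and the housing is centred in its nest (crop 120,135). Carrying the cap on to the small round nest.

Emit:
{"name": "servo_tool", "arguments": {"increments": [[0.2, 0.1, -0.8, 0, 0], [0.2, 0.2, -1.7, 0, 0], [0.2, 0.3, -2.6, 0, 0], [0.2, 0.4, -3.5, 0, 0], [0.2, 0.5, -4.4, 0, 0], [0.2, 0.6, -5.3, 0, 0], [0.2, 0.7, -6.2, 0, 0], [0.2, 0.8, -7.1, 0, 0], [0.2, 0.9, -8, 0, 0], [0.2, 1, -8.9, 0, 0]]}}

```text
time: 10.62
eef_pos: [0.4885, -0.2698, 0.0867]
tcp_rot: [0.894, 0.448, 0.006, -0.0]
contact_force: [0.3, 0.1, 0.2]
opening: 0.401
```

```bash
python3 w.py .5088 -.3919 .011 143
```

```text
t 10.62 pos [ 0.4885 -0.2698  0.0867] jaw -36.8 open 0.401 F [0.3 0.1 0.2] q6 -0.06
shift [ 0.51 -3.05 -1.89] turn -0.04
```

Emit:
{"name": "servo_tool", "arguments": {"increments": [[0.2, 0.15, -0.8, 0, 0], [0.2, 0.3, -1.6, 0, 0], [0.2, 0.4, -2.3, 0, 0], [0.2, 0.5, -2.8, 0, 0], [0.2, 0.51, -3.05, 0, 0], [0.2, 0.51, -3.05, -0.3, 0], [0.2, 0.51, -3.05, -0.8, 0], [0.2, 0.51, -3.05, -1.2, 0], [0.2, 0.51, -3.05, -1.4, 0], [0.2, 0.51, -3.05, -1.4, 0]]}}

```text
time: 11.45
eef_pos: [0.507, -0.3884, 0.0269]
tcp_rot: [0.894, 0.448, 0.005, -0.004]
contact_force: [-0.8, -0.2, -0.7]
opening: 0.401
```

```bash
python3 w.py .5088 -.3919 .011 143
```

```text
t 11.45 pos [ 0.507  -0.3884  0.0269] jaw -36.7 open 0.401 F [-0.8 -0.2 -0.7] q6 -0.18
shift [ 0.04 -0.09 -0.4 ] turn -0.05
```

Emit:
{"name": "servo_tool", "arguments": {"increments": [[0.2, 0.04, -0.09, -0.2, 0], [0.2, 0.04, -0.09, -0.35, 0], [0.2, 0.04, -0.09, -0.4, 0], [0.2, 0.04, -0.09, -0.4, 0], [0.2, 0.04, -0.09, -0.4, 0], [0.6, 0.04, -0.09, -0.4, 0], [0.6, 0.04, -0.09, -0.4, 0], [0.6, 0.04, -0.09, -0.4, 0], [0.6, 0.04, -0.09, -0.4, 0], [0.6, 0.04, -0.09, -0.4, 0]]}}

```text
time: 12.28
eef_pos: [0.5086, -0.3921, 0.011]
tcp_rot: [0.894, 0.448, 0.005, -0.004]
contact_force: [-0.5, -0.3, -0.3]
opening: 0.603
```

```bash
python3 w.py .53 .38 .003 125
```

```text
t 12.28 pos [ 0.5086 -0.3921  0.011 ] jaw -36.8 open 0.603 F [-0.5 -0.3 -0.3] q6 -0.19
shift [ 0.54 19.3  -0.2 ] turn -3.65
```

Emit:
{"name": "servo_tool", "arguments": {"increments": [[0.7, 0, 0, 0.6, 0], [0.7, 0, 0, 1.5, 0], [0.9, 0, 0.2, 2.4, 0], [1, 0, 0.9, 3, 0], [1, 0, 1.8, 3, 0], [1, 0, 2.7, 3, 0], [1, 0, 3.7, 3, 0], [1, 0, 4.7, 3, 0], [1, 0, 5.7, 3, 0], [1, 0, 6.7, 3, 0]]}}

```text
time: 13.12
eef_pos: [0.5082, -0.1224, 0.1311]
tcp_rot: [0.894, 0.448, 0.005, -0.003]
contact_force: [0.6, 0.3, -0.9]
opening: 0.999
```

Emit:
{"name": "servo_tool", "arguments": {"increments": [[1, 0, 1, 0, 0], [1, 0, 2, 0, 0], [1, 0, 3, 0, 0], [1, 0, 4, 0, 0], [1, 0, 5, 0, 0], [1, 0, 6, 0, 0], [1, 0.1, 7, 0, 0], [1, 0.2, 8, 0, 0], [1, 0.3, 9, 0, 0], [1, 0.4, 10, 0, 0]]}}

```text
time: 13.95
eef_pos: [0.524, 0.2797, 0.1313]
tcp_rot: [0.894, 0.448, 0.005, -0.003]
contact_force: [0.4, -0.3, 0.4]
opening: 1.001
```

```bash
python3 w.py .53 .38 .003 143;python3 - <<'E'
from fit import *
a,b=ctrl.read_camera("scene"),ctrl.read_camera("top");save(a,"p2.png",(200,60,500,285),2.6)
for n,z,xy in(("square_housing",.003,(.3687,-.3125)),("small_cap",.003,(.5088,-.3919)),("large_cap",0,(.53,.38))):
    for p in(a,b):
        try:print(n,fit(n,[p],xy,z))
        except Exception as e:print(n,e)
E
```

```text
t 13.95 pos [0.524  0.2797 0.1313] jaw -36.8 open 1.001 F [ 0.4 -0.3  0.4] q6 0.95
shift [ 0.15  2.51 -3.21] turn -0.04
square_housing (array([ 0.3651357 , -0.3185054 ,  0.94718111]), np.float64(0.7912570635133647))
square_housing (array([ 0.36908535, -0.31065405,  1.18395684]), np.float64(0.7439885433381088))
small_cap (array([ 0.50858061, -0.39559162,  0.04737531]), np.float64(0.8415667536197361))
small_cap (array([ 0.50803421, -0.38961762,  0.0487    ]), np.float64(0.7164611793925826))
large_cap (array([0.52997425, 0.38013182, 0.53709896]), np.float64(0.8534338505856136))
large_cap (array([0.53013261, 0.37967732, 0.57989101]), np.float64(0.033963965887734766))
```

View pics/p2.png

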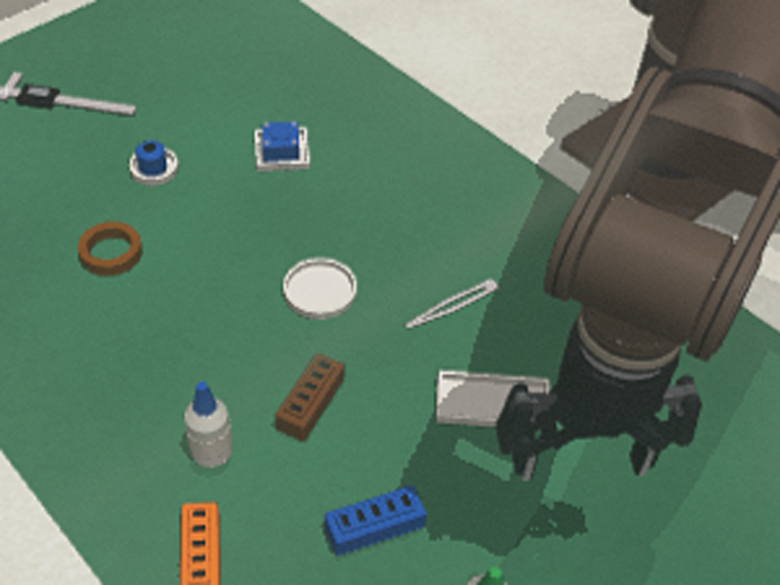

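The small cap (150,157) and the housing (282,142) both sit flat in their nests. Next is the large cap.

Emit:
{"name": "servo_tool", "arguments": {"increments": [[1, 0.05, 0.8, 0, 0], [1, 0.1, 1.6, 0, 0], [1, 0.15, 2.2, 0, 0], [1, 0.15, 2.5, 0, 0], [1, 0.15, 2.51, -0.5, 0], [1, 0.15, 2.51, -1.2, 0], [1, 0.15, 2.51, -1.8, 0], [1, 0.15, 2.51, -2.2, 0], [1, 0.15, 2.51, -2.2, 0], [1, 0.15, 2.51, -2.2, 0]]}}

```text
time: 14.88
eef_pos: [0.5295, 0.3818, 0.0425]
tcp_rot: [0.893, 0.45, 0.004, -0.004]
contact_force: [-0.1, 0.7, 0.3]
opening: 1.0
```

```bash
python3 w.py .53 .38 .003 143
```

```text
t 14.88 pos [0.5295 0.3818 0.0425] jaw -36.5 open 1.0 F [-0.1  0.7  0.3] q6 1.1
shift [ 0.01 -0.04 -0.99] turn -0.1
```

Emit:
{"name": "servo_tool", "arguments": {"increments": [[1, 0.01, -0.04, -0.4, 0], [1, 0.01, -0.04, -0.8, 0], [1, 0.01, -0.04, -0.96, 0], [1, 0.01, -0.04, -0.96, 0], [0.4, 0.01, -0.04, -0.96, 0], [0.4, 0.01, -0.04, -0.96, 0], [0.4, 0.01, -0.04, -0.96, 0], [0.4, 0.01, -0.04, -0.96, 0], [0.4, 0.01, -0.04, -0.96, 0], [0.4, 0.01, -0.04, -0.96, 0]]}}

```text
time: 15.72
eef_pos: [0.5315, 0.381, 0.0065]
tcp_rot: [0.893, 0.45, 0.006, -0.004]
contact_force: [-0.5, 0.2, 6.1]
opening: 0.656
```

Emit:
{"name": "servo_tool", "arguments": {"increments": [[0.4, 0, 0, 0.4, 0], [0.4, 0, 0, 1, 0], [0.4, 0, -0.2, 1.5, 0], [0.4, 0, -0.6, 1.8, 0], [0.4, -0.1, -1.2, 2, 0], [0.4, -0.2, -1.9, 2, 0], [0.4, -0.3, -2.6, 2, 0], [0.4, -0.4, -3.4, 2, 0], [0.4, -0.5, -4.2, 2, 0], [0.4, -0.6, -5, 2, 0]]}}

```text
time: 16.55
eef_pos: [0.5067, 0.1797, 0.0863]
tcp_rot: [0.893, 0.45, 0.006, -0.004]
contact_force: [0.1, 0.3, -0.5]
opening: 0.659
```

```bash
python3 w.py .4804 -.1036 .008 143;python3 - <<'E'
from fit import *
a=ctrl.read_camera("scene");save(a,"g4.png",(260,120,520,320),2.5)
E
```

```text
t 16.55 pos [0.5067 0.1797 0.0863] jaw -36.5 open 0.659 F [ 0.1  0.3 -0.5] q6 0.78
shift [-0.66 -7.08 -1.96] turn -0.11
```

View pics/g4.png

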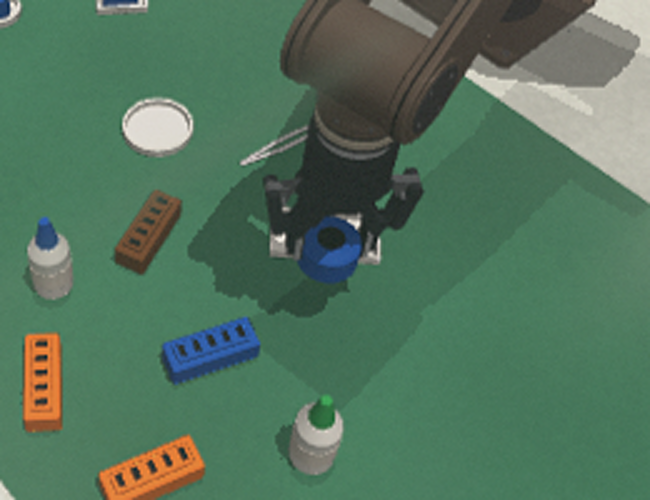

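The large cap is held upright at crop (330,248). The 6 N push seen while closing dropped away after the lift. Carrying it to its nest.

Emit:
{"name": "servo_tool", "arguments": {"increments": [[0.4, -0.1, -0.7, 0, 0], [0.4, -0.2, -1.5, 0, 0], [0.4, -0.3, -2.4, 0, 0], [0.4, -0.4, -3.3, 0, 0], [0.4, -0.5, -4.2, 0, 0], [0.4, -0.55, -5.1, 0, 0], [0.4, -0.6, -6, 0, 0], [0.4, -0.65, -6.7, 0, 0], [0.4, -0.66, -7.08, 0, 0], [0.4, -0.66, -7.08, 0, 0]]}}

```text
time: 17.43
eef_pos: [0.4795, -0.1107, 0.0859]
tcp_rot: [0.894, 0.448, 0.005, -0.002]
contact_force: [-0.2, -0.1, -0.4]
opening: 0.654
```

```bash
python3 w.py .4804 -.1036 .0105 143
```

```text
t 17.43 pos [ 0.4795 -0.1107  0.0859] jaw -36.8 open 0.654 F [-0.2 -0.1 -0.4] q6 0.2
shift [ 0.02  0.18 -1.89] turn -0.04
```

Emit:
{"name": "servo_tool", "arguments": {"increments": [[0.4, 0.02, 0.18, -0.2, 0], [0.4, 0.02, 0.18, -0.5, 0], [0.4, 0.02, 0.18, -0.9, 0], [0.4, 0.02, 0.18, -1.2, 0], [0.4, 0.02, 0.18, -1.5, 0], [0.4, 0.02, 0.18, -1.5, 0], [0.4, 0.02, 0.18, -1.7, 0], [0.4, 0.02, 0.18, -1.85, 0], [0.4, 0.02, 0.18, -1.89, 0], [0.4, 0.02, 0.18, -1.89, 0]]}}

```text
time: 18.27
eef_pos: [0.4801, -0.1031, 0.01]
tcp_rot: [0.894, 0.448, 0.004, -0.002]
contact_force: [-0.5, -0.1, -1.0]
opening: 0.66
```

```bash
python3 w.py .4804 -.1036 .0095 143
```

```text
t 18.27 pos [ 0.4801 -0.1031  0.01  ] jaw -36.8 open 0.66 F [-0.5 -0.1 -1. ] q6 0.21
shift [ 0.01 -0.01 -0.01] turn -0.04
```

Emit:
{"name": "servo_tool", "arguments": {"increments": [[1, 0, 0, 0, 0], [1, 0, 0, 0, 0], [1, 0, 0, 0, 0], [1, 0, 0, 0, 0], [1, 0, 0, 0.5, 0], [1, 0, 0, 1.3, 0], [1, 0, 0, 2.1, 0], [1, 0, 0, 2.8, 1], [1, 0.1, 0.3, 3.1, 2.4], [1, 0.1, 0.6, 3.1, 3.8]]}}

```text
time: 19.1
eef_pos: [0.4874, -0.0804, 0.1391]
tcp_rot: [0.807, 0.591, 0.007, 0.001]
contact_force: [-0.4, 0.6, -1.0]
opening: 0.998
```

Emit:
{"name": "servo_tool", "arguments": {"increments": [[1, 0.1, 0.4, 0, 1.4], [1, 0.3, 0.9, 0, 2.8], [1, 0.6, 1.5, 0, 4.2], [1, 1, 2.1, 0, 5.6], [1, 1.4, 2.7, 0, 7], [1, 1.8, 3.4, 0, 8.4], [1, 2.3, 4.1, 0, 9.8], [1, 2.8, 4.8, 0, 11.2], [1, 3.3, 5.4, 0, 12.6], [1, 3.5, 5.8, 0, 14]]}}

```text
time: 19.93
eef_pos: [0.6293, 0.1538, 0.1395]
tcp_rot: [0.318, 0.948, 0.007, -0.002]
contact_force: [-0.3, 0.3, 0.5]
opening: 1.001
```

```bash
python3 w.py .6317 .1565 .007 71;python3 - <<'E'
from fit import *
a,b=ctrl.read_camera("scene"),ctrl.read_camera("top");save(a,"p3.png",(200,80,480,290),2.7)
for p in(a,b):print(fit("large_cap",[p],(.4804,-.1036),.003))
E
```

```text
t 19.93 pos [0.6293 0.1538 0.1395] jaw 52.9 open 1.001 F [-0.3  0.3  0.5] q6 -0.85
shift [ 0.06  0.07 -3.31] turn 3.62
(array([ 0.47975535, -0.10647534,  0.29031805]), np.float64(0.8440053956776686))
(array([ 0.47902437, -0.10205132,  0.1012867 ]), np.float64(0.8135049458667323))
```

View pics/p3.png

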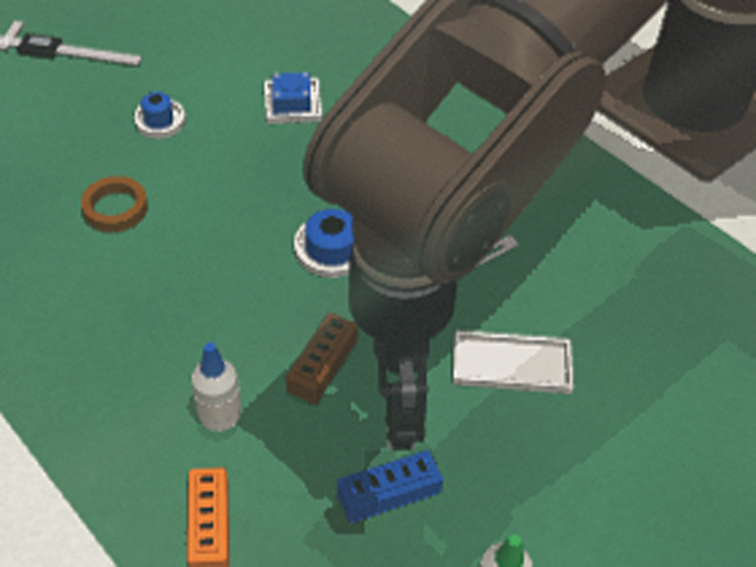

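The large cap is in its nest at (328,240) and the blue long cover, at (390,485), is clear. Lowering onto it.

Emit:
{"name": "servo_tool", "arguments": {"increments": [[1, 0.06, 0.07, -0.3, 1], [1, 0.06, 0.07, -0.7, 2.2], [1, 0.06, 0.07, -1.1, 3.3], [1, 0.06, 0.07, -1.5, 3.62], [1, 0.06, 0.07, -1.9, 3.62], [1, 0.06, 0.07, -2.3, 3.62], [1, 0.06, 0.07, -2.3, 3.62], [1, 0.06, 0.07, -2.3, 3.62], [1, 0.06, 0.07, -2.3, 3.62], [1, 0.06, 0.07, -2.3, 3.62]]}}

```text
time: 20.87
eef_pos: [0.6319, 0.1565, 0.049]
tcp_rot: [0.167, 0.986, 0.006, -0.002]
contact_force: [-0.6, 0.8, 0.1]
opening: 1.0
```

```bash
python3 w.py .6317 .1565 .007 71
```

```text
t 20.87 pos [0.6319 0.1565 0.049 ] jaw 70.8 open 1.0 F [-0.6  0.8  0.1] q6 -1.16
shift [-0.    0.   -1.05] turn 0.05
```

Emit:
{"name": "servo_tool", "arguments": {"increments": [[1, 0, 0, -0.4, 0], [1, 0, 0, -0.8, 0], [1, 0, 0, -1.05, 0], [1, 0, 0, -1.05, 0], [0.2, 0, 0, -1.05, 0], [0.2, 0, 0, -1.05, 0], [0.2, 0, 0, -1.05, 0], [0.2, 0, 0, -1.05, 0], [0.2, 0, 0, -1.05, 0], [0.2, 0, 0, -1.05, 0]]}}

```text
time: 21.7
eef_pos: [0.6329, 0.1566, 0.0084]
tcp_rot: [0.167, 0.986, 0.007, -0.001]
contact_force: [1.0, 0.8, 3.6]
opening: 0.386
```

Emit:
{"name": "servo_tool", "arguments": {"increments": [[0.2, 0, 0, 0, 0], [0.2, 0, 0, 0, 0], [0.2, 0, 0, 0.4, 0], [0.2, 0, 0, 0.9, 0], [0.2, 0, 0, 1.4, 0], [0.2, -0.2, 0, 1.7, -0.4], [0.2, -0.6, -0.1, 1.8, -1.2], [0.2, -1.2, -0.2, 1.8, -2.2], [0.2, -1.8, -0.3, 1.8, -3.2], [0.2, -2.4, -0.4, 1.8, -4.2]]}}

```text
time: 22.53
eef_pos: [0.5354, 0.1404, 0.0798]
tcp_rot: [0.346, 0.938, 0.006, -0.0]
contact_force: [0.2, -0.0, 0.4]
opening: 0.387
```

```bash
python3 w.py .444 .1286 .011 44;python3 - <<'E'
from fit import *
a=ctrl.read_camera("scene");save(a,"g5.png",(260,150,480,300),3)
E
```

```text
t 22.53 pos [0.5354 0.1404 0.0798] jaw 49.5 open 0.387 F [ 0.2 -0.   0.4] q6 -0.8
shift [-2.28 -0.29 -1.72] turn -1.1
```

View pics/g5.png

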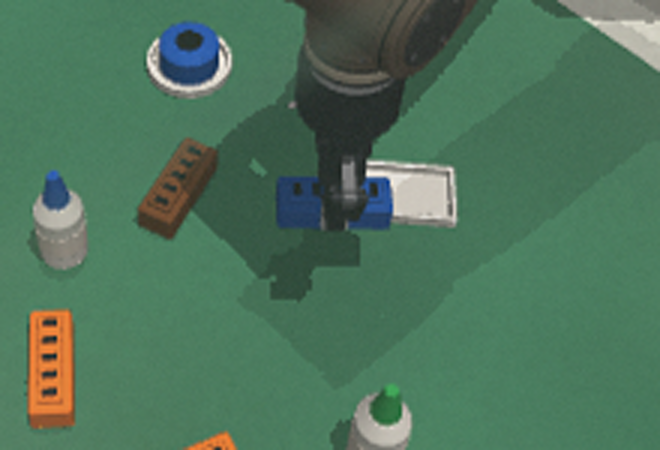

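The cover is held level and near its middle. On to the nest.

Emit:
{"name": "servo_tool", "arguments": {"increments": [[0.2, -0.5, -0.05, 0, -0.3], [0.2, -1.2, -0.1, 0, -0.7], [0.2, -1.8, -0.2, 0, -1], [0.2, -2.2, -0.29, 0, -1.1], [0.2, -2.28, -0.29, 0, -1.1], [0.2, -2.28, -0.29, 0, -1.1], [0.2, -2.28, -0.29, -0.3, -1.1], [0.2, -2.28, -0.29, -0.8, -1.1], [0.2, -2.28, -0.29, -1, -1.1], [0.2, -2.28, -0.29, -1, -1.1]]}}

```text
time: 23.42
eef_pos: [0.4376, 0.1285, 0.0359]
tcp_rot: [0.392, 0.92, 0.004, -0.006]
contact_force: [-0.3, 0.4, -1.6]
opening: 0.386
```

```bash
python3 w.py .444 .1286 .012 44
```

```text
t 23.42 pos [0.4376 0.1285 0.0359] jaw 43.9 open 0.386 F [-0.3  0.4 -1.6] q6 -0.72
shift [ 0.16  0.   -0.6 ] turn 0.02
```

Emit:
{"name": "servo_tool", "arguments": {"increments": [[0.2, 0.16, 0, 0, 0], [0.2, 0.16, 0, -0.1, 0], [0.2, 0.16, 0, -0.3, 0], [0.2, 0.16, 0, -0.5, 0], [0.2, 0.16, 0, -0.6, 0], [0.2, 0.16, 0, -0.6, 0], [0.6, 0.16, 0, -0.6, 0], [0.6, 0.16, 0, -0.6, 0], [0.6, 0.16, 0, -0.6, 0], [0.6, 0.16, 0, -0.6, 0]]}}

```text
time: 24.25
eef_pos: [0.444, 0.1285, 0.0119]
tcp_rot: [0.392, 0.92, 0.004, -0.006]
contact_force: [-0.5, 0.1, 0.2]
opening: 0.601
```

Emit:
{"name": "servo_tool", "arguments": {"increments": [[0.6, 0, 0, 0.4, 0], [0.6, 0, 0, 1, 0], [0.7, 0, 0, 2, 0], [0.8, 0, 0, 3, 0], [1, 0, 0.4, 3.8, 0], [1, 0, 1.3, 4, 0], [1, 0, 2.2, 4, 0], [1, 0, 3.1, 4, 0], [1, 0, 4, 4, 0], [1, 0, 4.6, 4, 0]]}}

```text
time: 25.08
eef_pos: [0.4436, 0.3152, 0.1723]
tcp_rot: [0.391, 0.92, 0.005, -0.006]
contact_force: [0.5, 0.3, -0.7]
opening: 1.001
```

```bash
python3 w.py .444 .1286 .012 44;python3 - <<'E'
from fit import *
a,b=ctrl.read_camera("scene"),ctrl.read_camera("top")
save(a,"end.png",(200,60,480,270),2.8)
for n,t in(("square_housing","square_nest"),("small_cap","small_round_nest"),("large_cap","large_round_nest"),("long_cover","long_nest")):
    for c,p in(("s",a),("t",b)):
        try:print(n,c,np.round(fit(n,[p],G[t],.003)[0],4),end=" ");print(n,c,"+3cm",round(fit(n,[p],G[t],.003)[1],2))
        except Exception as e:print(n,e)
E
```

```text
t 25.08 pos [0.4436 0.3152 0.1723] jaw 44.0 open 1.001 F [ 0.5  0.3 -0.7] q6 -0.35
shift [ 0.01 -4.67 -4.01] turn 0.01
square_housing s [ 0.3652 -0.3185  0.9472] square_housing s +3cm 0.8
square_housing t [ 0.3691 -0.3107 -0.3861] square_housing t +3cm 0.74
small_cap s [ 0.5092 -0.3959  0.0839] small_cap s +3cm 0.84
small_cap t [ 0.508  -0.3896  0.0486] small_cap t +3cm 0.72
large_cap s [ 0.4795 -0.1062  0.4469] large_cap s +3cm 0.91
large_cap t [ 0.4793 -0.1021  0.2584] large_cap t +3cm 0.82
long_cover s [0.4436 0.1276 2.2462] long_cover s +3cm 0.87
long_cover t [0.4427 0.1253 2.2883] long_cover t +3cm 0.81
```

View pics/end.png

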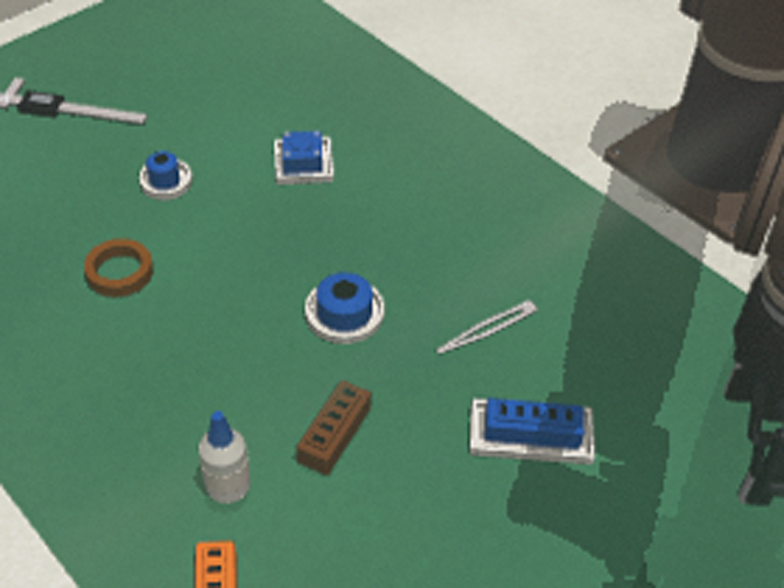

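All four are flat in their nests: housing (302,152), small cap (162,172), large cap (345,302), long cover (534,424). The arm is clear, so I'm handing in.

```bash
python3 -c "
from h import *
p=ctrl.read_camera('scene')
for n in ('green_bottle','blue_bottle'):
    m=ctrl.landmark_of(p,n)[0];print(n,np.round(m['centre']))
print(ctrl.sign_off())"
```

```text
green_bottle [305. 387.]
blue_bottle [233. 279.]
the job is handed in; nothing more can be done
None
```

All four blue mouldings are in their matching nests, and I handed the job in at about 25 s of the 104 s allowed. The hand-in gives no verdict.

- **Placing:** The last picture shows each moulding upright and flat inside its rim, with the gripper open and clear. Position fits on that picture put all four centres within about 7 mm of their nest centres (limit 13 mm). They agree less well for the mouldings in the nests: the two cameras differ by up to 9 mm on the housing and 6 mm on the small cap. The outlines also overlap less (0.72–0.91, against 0.84–0.92 for the mouldings on the open bench). I put this down to the rims hiding the bases.
- **Bystanders:** Both bottles were still found close to where they started, within about 4 pixels (roughly 10 mm, limit 30 mm). I did not touch the brown and orange look-alikes.
- **Forces:** The highest reading I saw on the tool was about 6 N, while closing on the large cap, and it was gone after the lift.

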